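# Pad the tub clamp's bar, then hold its sprung jaw open at the mark

## Robot

A 6-joint arm with a two-finger parallel gripper is mounted at the origin on a cart in front of the work surface, level with it; the furniture and walls round the work are solid. World frame = base frame: x ahead of the robot, y to its left, z up, the work surface at z = 0. Lengths are in m, angles in rad, forces in N, time in s.
With the tool pointing down it reaches from about 0.35 to 0.85 m from the base axis. Payload 8.1 kg.
Tool frame: the origin (TCP) lies between the finger pads; the fingertips stand 14 mm ahead of it and the grasp point (between the pads) lies 5 mm behind it; z points along the fingers, y is the line along which they close (so a half turn about z gives the same grasp; the last joint's range is limited). The gripper opens to 93 mm and grips with 3 to 60 N. Pads are 15 mm wide; open, the fingers measure 128 mm over their backs; the gripper's body (75 mm by 188 mm) begins 65 mm behind the grasp point.
Start: joints at [-1.295, 0.13, 1.488, -0, 1.523, -0.085], TCP at [0.212, -0.561, 0.233] pointing down, gripper open.
Joint ranges: [-2.96, 2.96], [-0.89, 2.26], [0.02, 2.5], [-1.34, 4.48], [0, 2.73], [-2.66, 2.66]. Speed limits (rad/s): [2.39, 2.39, 2.79, 3.14, 3.14, 3.14].

## Interface

Orientations are given as a rotation vector (axis times angle).
In Python, from plant import robot gives the robot as it stands.
- The arm moves only by the tool arm_command, never from a script. Its argument "targets" is a list of rows, each an object of numbers: "x", "y", "z": the shift along the world's x, y, z in units of 500 mm (1.0 is 500 mm); "rx", "ry", "rz": the turn, a rotation vector about the world's x, y, z in units of 2 rad (1.0 is 2 rad); "claw": the closure in counts, from 0 (fully open) to 255 (shut). In form: [{"x": .., "y": .., "z": .., "rx": .., "ry": .., "rz": .., "claw": ..}, ...]. A call has 1 to 10 rows; each row is the pose to reach, as a shift and turn from the pose commanded when the call began; what a row does not reach only later rows make up. A row lasts 1/12 s, in which the tool goes at most 41.7 mm and 7.16 degrees, less where a joint would pass 70% of its speed; a pose out of reach is approached as far as the arm can. A call with a number of a shift or a turn outside -1 to 1 is refused whole. A call with a gripper value outside its range is refused whole. The fingers move at their own pace and stop on an object; "squeeze" is the grip in N (left out, the last holds). Time passes only in rows, so rows that repeat a pose let the fingers close. It gives the time, the measured TCP pose, the force, the opening and the grip force at its end, in the units of the state.
- robot.read_state(): the state, without advancing time (a new reading comes with each control period).
- robot.read_camera(name): name is "scene" or "top"; returns (picture, depth): 400x640x3 uint8, red, green, blue; 400x640 float32, m along the optical axis (not along the pixel's ray), 0 where there is no reading.
- robot.get_calibration(name): a dict with "intrinsics" (3x3 intrinsics, pixels), "dist" ([k1, k2, p1, p2, k3] as OpenCV has them; the pictures are not rectified), "origin" and "orientation" of the camera in the world. Camera axes: x right, y up, looking along -z (the intrinsics and any distortion apply to the point x, -y, -z); pixel columns grow to the right and rows downward; lengths in m; the calibration is good to about 2 mm. A picture is of the moment at which its call begins. get_calibration takes no time and is no camera call.
- robot.close_job(): hands the job in; it is judged then, once.
The state is a dict: "t": time; "q": joint angles; "dq": joint speeds; "joint_torque": joint torques, N m; "tool_pos": TCP position; "orientation": TCP orientation; "force": force on the tool from outside, world axes, zero at the start; "wrist_torque": the same for the moment, N m; "opening": finger opening in m; "gripper_force": force on a finger pad.
Only numpy, scipy, OpenCV 4.12 (cv2) and the standard library are available. Lean on these libraries where they do the work, as an engineer would, in place of code of your own. Each camera call takes 0.05 s, during which the arm holds its last target. There are 200 camera calls.

## Task

Get the tub clamp ready for the next nut tub: drape the blue guard over the clamp's steel bar so that it sits right down on it between the two posts, and let go of it. Then pull the orange jaw out against its spring until the red band on its rod has just come fully out of the tube, and finish while still holding the jaw steady there with the gripper. Do not pull the jaw open before the guard is on the bar, and leave the tub, stamp and jar where they stand.

Things in the scene. Friction and masses are not known exactly. Their poses are not given: they have to be found in the camera images.
- bar_mid (a point): Middle of the clamp's fixed round steel bar (16 mm thick), on its axis, 85 mm above the worktop. Axes are the clamp's: y along the bar, z up, -x towards the jaw and the way the jaw is pulled. Two posts (22 mm wide, tops 99 mm above the worktop) carry the bar, 116 mm clear between them. The clamp (grey base 220 x 150 mm) is fixed; its place and yaw vary.
- guard_tab (a point): Centre of the lifting tab (12 mm thick in x, 36 long in y, 31 high) on the blue guard, a loose rigid inverted U, about 80 g, 60 mm long in y; 4 mm legs, 26 mm clear between, reach 65 mm below this point; it starts standing on them, z up. The underside of its 34 mm wide top is 20 mm below this point: seated, this point is 28 mm above bar_mid, guard y along the bar, either way round.
- jaw_top (a point): Grip point in the orange jaw, an upright plate 12 mm thick in x (the pull direction), 44 mm wide in y, top edge 20 mm above this point. It is 105 mm above the worktop and at rest 111 mm from the bar's axis, towards -x of bar_mid. The plate goes down to 18 mm above the worktop, between two white runners 48 mm high. Axes are the clamp's.
- jaw (a joint): How far jaw and rod are pulled out, in m: 0 at rest, at most 0.080, along -x of the clamp. A spring pulls back: about 7 N at rest, 13 N at the mark; let go, it springs shut. The 12 mm wide red band begins to show at 0.038 and is just fully out of the tube at 0.050; black rod follows it.
- tube_mouth (a point): Centre of the black collar at the end of the clamp's tube (25 mm across, 32 mm above the worktop), where the rod comes out and where the red band is read. Axes are the clamp's.
- nut_tub: Clear tub of nuts, 126 x 182 x 69 mm, stands on the worktop, origin at the centre of its underside. Leave it alone.
- date_stamp: Wooden rubber stamp to the right of the clamp, 31 x 52 x 81 mm, origin at the centre of its underside. Leave it alone.
- colour_jar: Small dark jar with a ribbed lid, 42 mm across, 52 mm high, origin at the centre of its underside. Leave it alone.
- guard: The whole blue guard; origin 65 mm below guard_tab, between the feet of its legs.
Not all that is in view belongs to the job. Several things have the shape of the guard; the one meant has the colours described above.

How it is judged:
On the way:
1. the guard hangs on the bar between the posts, let go (x of guard_tab in the frame of bar_mid between -0.012 and 0.012 m and y of guard_tab in the frame of bar_mid between -0.03 and 0.03 m and z of guard_tab in the frame of bar_mid between 0.022 and 0.036 m and angle between the y axis of guard_tab and the y axis of bar_mid, either way round below 0.25 rad and angle between guard_tab's own z axis and vertical below 0.35 rad and contact force between the arm and guard below 0.1 N and linear speed of guard below 0.05 m/s), for 0.3 s.
At the end, for the whole second after the job is handed in: Guard seated on the bar between the posts (tab 22-36 mm above the bar axis, within 12 mm across, 30 mm along, 0.25 rad in line, tilt under 0.35 rad), at rest, not touched by the fingers; jaw pulled out 46 to 58 mm, still, held by the fingers with over 3 N (x of guard_tab in the frame of bar_mid between -0.012 and 0.012 m and y of guard_tab in the frame of bar_mid between -0.03 and 0.03 m and z of guard_tab in the frame of bar_mid between 0.022 and 0.036 m and angle between the y axis of guard_tab and the y axis of bar_mid, either way round below 0.25 rad and angle between guard_tab's own z axis and vertical below 0.35 rad and contact force between the fingers and guard below 0.1 N and linear speed of guard below 0.05 m/s and value of joint jaw between 0.046 and 0.058 m and velocity of joint jaw between -0.01 and 0.01 m/s and contact force between the fingers and jaw above 3 N); the arm keeps its last pose, push and grip.
It fails at once if the jaw is pulled out more than 20 mm while the guard is not on the bar (value of joint jaw above 0.02 m and not (x of guard_tab in the frame of bar_mid between -0.012 and 0.012 m and y of guard_tab in the frame of bar_mid between -0.03 and 0.03 m and z of guard_tab in the frame of bar_mid between 0.022 and 0.036 m and angle between the y axis of guard_tab and the y axis of bar_mid, either way round below 0.25 rad and angle between guard_tab's own z axis and vertical below 0.35 rad)).
It fails at once if the nut tub is pushed more than 30 mm or tipped (distance of nut_tub from where it was at the start of the episode above 0.03 m or angle between nut_tub's own z axis and vertical above 0.5 rad).
It fails at once if the stamp is pushed more than 30 mm or tipped (distance of date_stamp from where it was at the start of the episode above 0.03 m or angle between date_stamp's own z axis and vertical above 0.5 rad).
It fails at once if the jar is pushed more than 30 mm or tipped (distance of colour_jar from where it was at the start of the episode above 0.03 m or angle between colour_jar's own z axis and vertical above 0.5 rad).
It also fails if it takes over 48 s, if anything falls off the work surface, if the arm or the gripper's body presses on something with over 40 N, if the wrist force passes 120 N, or if a joint passes its speed limit or range.

## Working session

There is one attempt and no reset: what is moved stays moved. The work goes in short steps, Python scripts to look and compute and a tool call to move; the robot and the scene stay as the last step left them, time stands still between calls to the robot, and variables do not carry over. Pictures are saved under pics/ and viewed, at most 10 in all, crops included, and the job is handed in when it is done.

Besides the shell and the picture viewer there is one more tool, called as name(argument=value, ...), one argument or row to a line, values as JSON. arm_command: Moves the arm, as the interface text tells. Shifts and turns lie within -1 to 1; 1 stands for 500 mm of shift or 2 rad of turn. Its arguments: {"type":"object","properties":{"targets":{"type":"array","items":{"type":"object","properties":{"x":{"type":"number","minimum":-1,"maximum":1},"y":{"type":"number","minimum":-1,"maximum":1},"z":{"type":"number","minimum":-1,"maximum":1},"rx":{"type":"number","minimum":-1,"maximum":1},"ry":{"type":"number","minimum":-1,"maximum":1},"rz":{"type":"number","minimum":-1,"maximum":1},"claw":{"type":"number"}}}},"squeeze":{"type":"number"}},"required":["targets"]}

```bash
mkdir -p pics
cat > h.py <<'E'
import sys; sys.path.insert(0,'.')
import numpy as np, cv2
from plant import robot
from scipy.spatial.transform import Rotation as R
def cal(n):
    c=robot.get_calibration(n); o=np.array(c['orientation'],float)
    M=o if o.shape==(3,3) else R.from_rotvec(o).as_matrix()
    return np.array(c['intrinsics']),np.array(c['dist'],float),np.array(c['origin']),M
def rays(n,uv):
    K,d,o,M=cal(n); p=cv2.undistortPoints(np.array(uv,float).reshape(-1,1,2),K,d)[:,0]
    return o,np.c_[p[:,0],-p[:,1],-np.ones(len(p))]@M.T
def onz(n,uv,z):
    o,r=rays(n,uv); return o+r*((z-o[2])/r[:,2])[:,None]
def cloud(n,dep):
    v,u=np.mgrid[:400,:640]; o,r=rays(n,np.c_[u.ravel(),v.ravel()])
    return (o+r*dep.ravel()[:,None]).reshape(400,640,3)
def snap(n):
    p,d=robot.read_camera(n); np.savez(f'{n}.npz',p=p,d=d); return p,d
def save(name,p): cv2.imwrite('pics/'+name,cv2.cvtColor(p,cv2.COLOR_RGB2BGR))
E
python3 - <<'E'
from h import *
for n in('scene','top'):
    p,d=snap(n); save(n+'0.png',p); K,ds,o,M=cal(n); print(n,robot.get_calibration(n)['orientation'],o,K[0,0],ds)
s=robot.read_state(); print({k:s[k] for k in('t','tool_pos','orientation','force','opening')})
E
```

```text
scene [ 0.37564424 -0.79717848 -2.14471506] [0.00256203 0.45550219 0.91520295] 372.8565953974538 [-0.08341351  0.          0.          0.          0.        ]
top [ 0.17727143 -0.15557696 -1.44829692] [ 0.36885082 -0.01021257  1.05340295] 396.1850297961163 [-0.0156785  0.         0.         0.         0.       ]
{'t': 0.1, 'tool_pos': array([ 0.21170881, -0.56089401,  0.23168637]), 'orientation': array([-3.08900410e+00, -5.63322114e-01,  2.09910268e-04]), 'force': array([-0.10050303, -0.8098334 ,  0.30568571]), 'opening': 0.09304319890538319}
```

View pics/scene0.png

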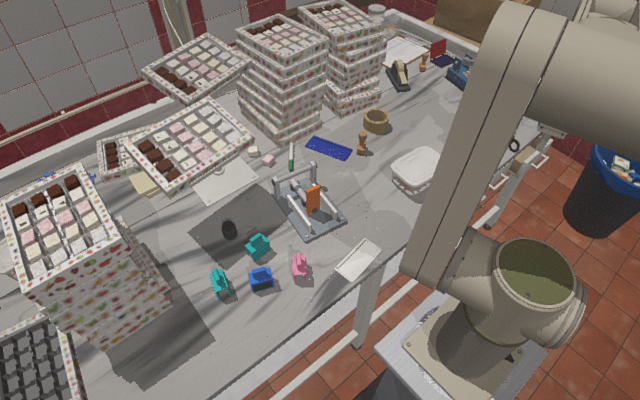

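View pics/top0.png

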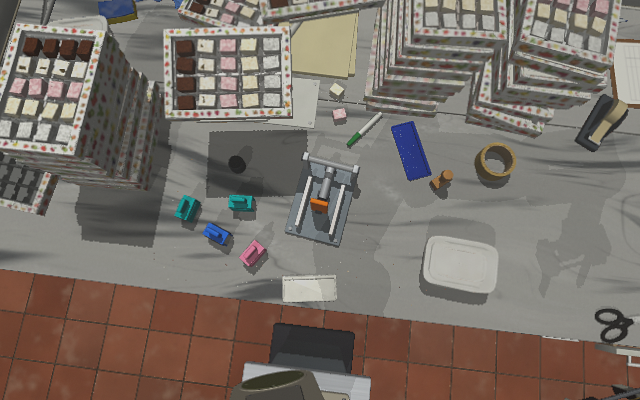

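Scene picture: the clamp is at (310,205), with its orange jaw at (313,198). In the top picture it is at (322,200), with the bar at about (330,160) and the jaw at (319,204).
There are four guard-shaped things in the top picture: teal (186,208), teal (241,202), blue (216,233) and pink (253,253). Only (216,233) is blue, and it is at (261,278) in the scene picture. I'll confirm it in one crop and measure.

Run:
```python
from h import *
for n in('scene','top'):
    f=np.load(n+'.npz'); p,d=f['p'],f['d']; C=cloud(n,d); hsv=cv2.cvtColor(p,cv2.COLOR_RGB2HSV); Hh,S,V=[hsv[...,i].astype(int) for i in range(3)]
    w={'top':(slice(215,255),slice(195,240)),'scene':(slice(258,300),slice(240,285))}[n]
    box=np.zeros((400,640),bool); box[w]=1
    m=box&(Hh>104)&(Hh<125)&(S>120)&(V>70)&(d>0)
    P=C[m]; print(n,'guard n',m.sum(),'z pct',np.percentile(P[:,2],[1,20,50,80,99]).round(3))
    for lo,hi in((.03,.055),(.055,.12),(.07,.12)):
        q=P[(P[:,2]>lo)&(P[:,2]<hi)]; 
        if len(q)>5:
            r=cv2.minAreaRect((q[:,:2]*1000).astype(np.float32)); print(lo,len(q),r,q.mean(0).round(4))
    o=(Hh>5)&(Hh<16)&(S>190)&(V>120)&(d>0)
    b=np.zeros_like(box)
    b[{'top':(slice(150,245),slice(285,360)),'scene':(slice(160,240),slice(270,345))}[n]]=1
    P=C[o&b]; print('jaw',len(P),np.percentile(P[:,2],[1,50,99]).round(3))
    q=P[P[:,2]>.118]; 
    if len(q)>4: print(cv2.minAreaRect((q[:,:2]*1000).astype(np.float32)),q.mean(0).round(4))
    hi=b&(C[...,2]>.08)&(C[...,2]<.11)&(d>0)&~o
    q=C[hi]; print('bar/posts',len(q),cv2.minAreaRect((q[:,:2]*1000).astype(np.float32)),np.percentile(q[:,2],[5,50,95]).round(3))
    cr=p[150:265,170:370] if n=='top' else p[160:305,200:360]
    globals()[n]=cv2.resize(cr,(800,300*800//800) if 0 else (cr.shape[1]*3,cr.shape[0]*3),interpolation=cv2.INTER_CUBIC)
s=np.vstack([np.pad(x,((0,0),(0,600-x.shape[1]),(0,0))) for x in(top,scene)])
save('crop.png',s[:,:] if s.shape[0]<=600 else cv2.resize(s,None,fx=600/s.shape[0],fy=600/s.shape[0]))
```

```text
scene guard n 347 z pct [0.    0.048 0.051 0.073 0.083]
0.03 206 ((456.49163818359375, 274.8455505371094), (57.53567123413086, 35.25716781616211), 69.17829895019531) [0.4505 0.2771 0.049 ]
0.055 119 ((456.0639343261719, 275.2215270996094), (33.80510711669922, 12.466617584228516), 73.7669677734375) [0.4537 0.2761 0.0729]
0.07 77 ((456.1031494140625, 275.1263122558594), (32.84461975097656, 12.340587615966797), 73.74481964111328) [0.4545 0.2753 0.0788]
jaw 19 [0.125 0.125 0.127]
((552.0931396484375, 20.515623092651367), (38.14971160888672, 7.937289714813232), 84.69880676269531) [0.5528 0.02   0.1257]
bar/posts 382 ((611.3097534179688, 11.506202697753906), (150.6651153564453, 131.7342071533203), 82.02165985107422) [0.083 0.092 0.104]
top guard n 318 z pct [0.035 0.047 0.049 0.077 0.082]
0.03 238 ((458.82183837890625, 272.4104309082031), (60.509368896484375, 34.9012451171875), 68.99314880371094) [0.4581 0.2693 0.0483]
0.055 77 ((458.3950500488281, 272.62835693359375), (35.398216247558594, 11.996196746826172), 68.50627899169922) [0.4579 0.2713 0.0779]
0.07 73 ((458.3950500488281, 272.62835693359375), (35.398216247558594, 11.996196746826172), 68.50627899169922) [0.4583 0.2719 0.0788]
jaw 73 [0.12  0.124 0.127]
((555.0535278320312, 17.37295150756836), (40.71903610229492, 10.540032386779785), 84.00166320800781) [0.5548 0.0171 0.1237]
bar/posts 456 ((611.5722045898438, 8.988372802734375), (149.6124725341797, 127.3109130859375), 82.41062927246094) [0.085 0.091 0.1  ]
```

View pics/crop.png

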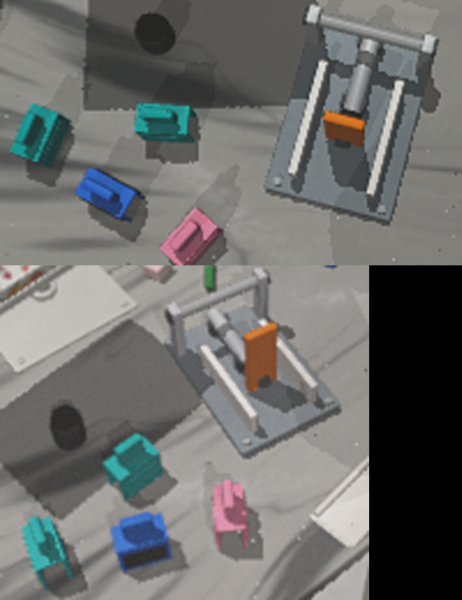

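The crop confirms it: the blue guard with its black inner side stands between the two teal ones and the pink one. Next I'll measure the bar.

Run:
```python
from h import *
j0=np.array([.5536,.0187]); a=np.radians(84.3); y=np.array([np.cos(a),np.sin(a)]); x=np.array([y[1],-y[0]])
b0=j0+.111*x; print('pred bar',b0)
for n in('scene','top'):
    f=np.load(n+'.npz'); p,d=f['p'],f['d']; C=cloud(n,d)
    L=(C[...,:2]-b0)@np.stack([x,y],1)
    near=(d>0)&(abs(L[...,0])<.03)&(abs(L[...,1])<.1)
    m=near&(C[...,2]>.082)&(C[...,2]<.108)
    q=C[m]; l=L[m]
    bar=q[abs(l[:,1])<.05]
    v=cv2.fitLine((q[:,:2]*1000).astype(np.float32),cv2.DIST_HUBER,0,.01,.01).ravel()
    print(n,len(q),'rect',cv2.minAreaRect((q[:,:2]*1000).astype(np.float32)),'fit',v, np.degrees(np.arctan2(v[1],v[0])))
    print(' ext y',np.percentile(l[:,1],[0,1,99,100]).round(4),'bar n',len(bar),bar.mean(0).round(4),'ztop',np.percentile(bar[:,2],[50,95]).round(3))
    for s in(-1,1):
        t=q[(l[:,1]*s>.055)&(q[:,2]>.095)]; print(' post',s,len(t),t.mean(0).round(4), (t[:,:2].min(0)+t[:,:2].max(0))/2)
```

```text
pred bar [0.66405117 0.00767551]
scene 277 rect ((663.8480224609375, 4.1426849365234375), (150.66561889648438, 25.624427795410156), 82.02413177490234) fit [1.4584664e-01 9.8930722e-01 6.6029095e+02 7.6409025e+00] 81.613686
 ext y [-0.079  -0.0773  0.0709  0.072 ] bar n 156 [0.6613 0.0083 0.0909] ztop [0.092 0.095]
 post -1 29 [ 0.6541 -0.06    0.0988] [ 0.65493387 -0.06092623]
 post 1 31 [0.6728 0.07   0.0988] [0.67330056 0.06979915]
top 412 rect ((663.8568115234375, 2.0219955444335938), (149.6124725341797, 21.817689895629883), 82.41062927246094) fit [1.4454097e-01 9.8949879e-01 6.6265442e+02 1.6966819e+00] 81.6893
 ext y [-0.0805 -0.0794  0.0683  0.0692] bar n 245 [0.6641 0.0071 0.0899] ztop [0.09  0.094]
 post -1 42 [ 0.6544 -0.0626  0.0978] [ 0.65530592 -0.06286976]
 post 1 35 [0.674  0.0679 0.0978] [0.67339339 0.06847913]
```

arm_command(
  targets=[
    {"x":0.4,"y":0.92,"z":0.0,"rz":0.42,"claw":130},
    {"x":0.4,"y":0.92,"z":0.0,"rz":0.42,"claw":130},
    {"x":0.4,"y":0.92,"z":0.0,"rz":0.42,"claw":130},
    {"x":0.4,"y":0.92,"z":0.0,"rz":0.42,"claw":130},
    {"x":0.4,"y":0.92,"z":0.0,"rz":0.42,"claw":130},
    {"x":0.4,"y":0.92,"z":0.0,"rz":0.42,"claw":130},
    {"x":0.4,"y":0.92,"z":0.0,"rz":0.42,"claw":130},
    {"x":0.4,"y":0.92,"z":0.0,"rz":0.42,"claw":130},
    {"x":0.4,"y":0.92,"z":0.0,"rz":0.42,"claw":130},
    {"x":0.4,"y":0.92,"z":0.0,"rz":0.42,"claw":130},
  ],
  squeeze=20,
)

```text
schema error: expected keys x, y, z, rx, ry, rz, claw
```

arm_command(
  targets=[
    {"x":0.4,"y":0.92,"z":0,"rx":0,"ry":0,"rz":0.42,"claw":130},
    {"x":0.4,"y":0.92,"z":0,"rx":0,"ry":0,"rz":0.42,"claw":130},
    {"x":0.4,"y":0.92,"z":0,"rx":0,"ry":0,"rz":0.42,"claw":130},
    {"x":0.4,"y":0.92,"z":0,"rx":0,"ry":0,"rz":0.42,"claw":130},
    {"x":0.4,"y":0.92,"z":0,"rx":0,"ry":0,"rz":0.42,"claw":130},
    {"x":0.4,"y":0.92,"z":0,"rx":0,"ry":0,"rz":0.42,"claw":130},
    {"x":0.4,"y":0.92,"z":0,"rx":0,"ry":0,"rz":0.42,"claw":130},
    {"x":0.4,"y":0.92,"z":0,"rx":0,"ry":0,"rz":0.42,"claw":130},
    {"x":0.4,"y":0.92,"z":0,"rx":0,"ry":0,"rz":0.42,"claw":130},
    {"x":0.4,"y":0.92,"z":0,"rx":0,"ry":0,"rz":0.42,"claw":130},
  ],
  squeeze=20,
)

```text
t: 0.93
tool_pos: [0.378, -0.1773, 0.2324]
orientation: [2.592, 1.774, 0.0]
force: [1.1, -0.1, 0.0]
opening: 0.0458
gripper_force: 0.0
```

arm_command(
  targets=[
    {"x":0.15,"y":0.84,"z":0,"rx":0,"ry":0,"rz":0,"claw":130},
    {"x":0.15,"y":0.84,"z":0,"rx":0,"ry":0,"rz":0,"claw":130},
    {"x":0.15,"y":0.84,"z":0,"rx":0,"ry":0,"rz":0,"claw":130},
    {"x":0.15,"y":0.84,"z":0,"rx":0,"ry":0,"rz":0,"claw":130},
    {"x":0.15,"y":0.84,"z":0,"rx":0,"ry":0,"rz":0,"claw":130},
    {"x":0.15,"y":0.84,"z":0,"rx":0,"ry":0,"rz":0,"claw":130},
    {"x":0.15,"y":0.84,"z":0,"rx":0,"ry":0,"rz":0,"claw":130},
    {"x":0.15,"y":0.84,"z":0,"rx":0,"ry":0,"rz":0,"claw":130},
    {"x":0.15,"y":0.84,"z":0,"rx":0,"ry":0,"rz":0,"claw":130},
    {"x":0.15,"y":0.84,"z":0,"rx":0,"ry":0,"rz":0,"claw":130},
  ],
)

```text
t: 1.77
tool_pos: [0.4508, 0.2332, 0.2323]
orientation: [2.592, 1.775, -0.0]
force: [0.2, -0.1, 0.6]
opening: 0.0456
gripper_force: 0.0
```

arm_command(
  targets=[
    {"x":0,"y":0,"z":-0.1,"rx":0,"ry":0,"rz":0,"claw":130},
    {"x":0,"y":0,"z":-0.1,"rx":0,"ry":0,"rz":0,"claw":130},
    {"x":0,"y":0,"z":-0.1,"rx":0,"ry":0,"rz":0,"claw":130},
    {"x":0,"y":0,"z":-0.1,"rx":0,"ry":0,"rz":0,"claw":130},
    {"x":0,"y":0,"z":-0.1,"rx":0,"ry":0,"rz":0,"claw":130},
  ],
)

```text
t: 2.18
tool_pos: [0.4519, 0.2302, 0.1842]
orientation: [2.593, 1.773, 0.002]
force: [-0.6, 0.8, 0.2]
opening: 0.0455
gripper_force: 0.0
```

arm_command(
  targets=[
    {"x":0.01,"y":0.088,"z":0,"rx":0,"ry":0,"rz":0,"claw":130},
    {"x":0.01,"y":0.088,"z":0,"rx":0,"ry":0,"rz":0,"claw":130},
    {"x":0.01,"y":0.088,"z":-0.05,"rx":0,"ry":0,"rz":0,"claw":130},
    {"x":0.01,"y":0.088,"z":-0.1,"rx":0,"ry":0,"rz":0,"claw":130},
    {"x":0.01,"y":0.088,"z":-0.15,"rx":0,"ry":0,"rz":0,"claw":130},
    {"x":0.01,"y":0.088,"z":-0.18,"rx":0,"ry":0,"rz":0,"claw":130},
    {"x":0.01,"y":0.088,"z":-0.18,"rx":0,"ry":0,"rz":0,"claw":130},
    {"x":0.01,"y":0.088,"z":-0.18,"rx":0,"ry":0,"rz":0,"claw":130},
  ],
)

```text
t: 2.85
tool_pos: [0.4567, 0.2744, 0.0936]
orientation: [2.593, 1.773, 0.0]
force: [-0.6, 0.2, 1.1]
opening: 0.0456
gripper_force: 0.0
```

Run:
```python
from h import *
s=robot.read_state(); print(s['tool_pos'])
a,_=snap('top'); b,_=snap('scene')
a=cv2.resize(a[190:270,160:290],(780,480),interpolation=2); save('pre.png',a)
```

```text
[0.45669508 0.27436143 0.09362918]
```

View pics/pre.png

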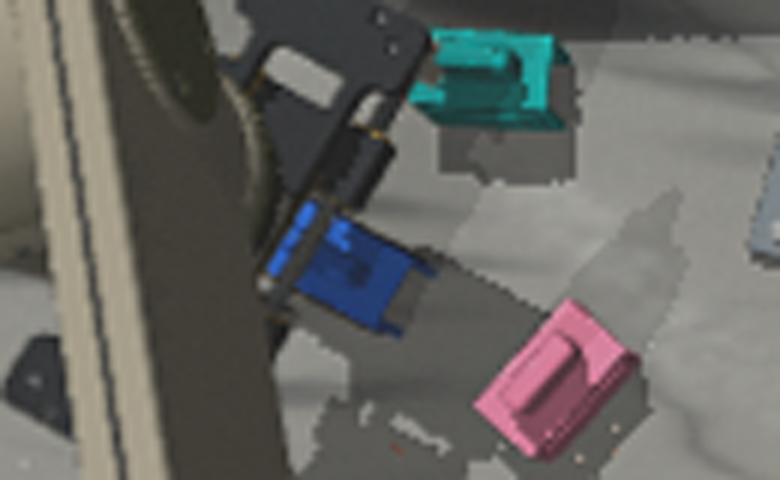

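The crop shows the blue guard at about (345,270), with the fingers on both sides of it. The teal guard at (490,75) is clear of them. Now I'll descend and grip.

arm_command(
  targets=[
    {"x":0,"y":0,"z":-0.025,"rx":0,"ry":0,"rz":0,"claw":130},
    {"x":0,"y":0,"z":-0.05,"rx":0,"ry":0,"rz":0,"claw":130},
    {"x":0,"y":0,"z":-0.05,"rx":0,"ry":0,"rz":0,"claw":130},
    {"x":0,"y":0,"z":-0.05,"rx":0,"ry":0,"rz":0,"claw":255},
    {"x":0,"y":0,"z":-0.05,"rx":0,"ry":0,"rz":0,"claw":255},
    {"x":0,"y":0,"z":-0.05,"rx":0,"ry":0,"rz":0,"claw":255},
    {"x":0,"y":0,"z":-0.05,"rx":0,"ry":0,"rz":0,"claw":255},
    {"x":0,"y":0,"z":-0.05,"rx":0,"ry":0,"rz":0,"claw":255},
    {"x":0,"y":0,"z":-0.05,"rx":0,"ry":0,"rz":0,"claw":255},
  ],
  squeeze=20,
)

```text
t: 3.7
tool_pos: [0.4565, 0.2751, 0.068]
orientation: [2.592, 1.775, 0.001]
force: [-0.5, 0.1, -1.2]
opening: 0.0118
gripper_force: 20.0
```

arm_command(
  targets=[
    {"x":0,"y":0,"z":0.05,"rx":0,"ry":0,"rz":0,"claw":255},
    {"x":0,"y":0,"z":0.12,"rx":0,"ry":0,"rz":0,"claw":255},
    {"x":0,"y":0,"z":0.19,"rx":0,"ry":0,"rz":0,"claw":255},
    {"x":0,"y":0,"z":0.26,"rx":0,"ry":0,"rz":0,"claw":255},
    {"x":0,"y":0,"z":0.32,"rx":0,"ry":0,"rz":0,"claw":255},
    {"x":0.03,"y":-0.04,"z":0.32,"rx":0,"ry":0,"rz":0.02,"claw":255},
    {"x":0.07,"y":-0.09,"z":0.32,"rx":0,"ry":0,"rz":0.05,"claw":255},
    {"x":0.11,"y":-0.14,"z":0.32,"rx":0,"ry":0,"rz":0.08,"claw":255},
    {"x":0.15,"y":-0.19,"z":0.32,"rx":0,"ry":0,"rz":0.113,"claw":255},
    {"x":0.19,"y":-0.24,"z":0.32,"rx":0,"ry":0,"rz":0.113,"claw":255},
  ],
)

```text
t: 4.53
tool_pos: [0.5519, 0.1538, 0.2278]
orientation: [2.371, 2.061, 0.0]
force: [0.6, 1.0, -1.1]
opening: 0.0119
gripper_force: 20.0
```

arm_command(
  targets=[
    {"x":0.04,"y":-0.05,"z":0,"rx":0,"ry":0,"rz":0,"claw":255},
    {"x":0.08,"y":-0.1,"z":0,"rx":0,"ry":0,"rz":0,"claw":255},
    {"x":0.12,"y":-0.16,"z":0,"rx":0,"ry":0,"rz":0,"claw":255},
    {"x":0.17,"y":-0.22,"z":0,"rx":0,"ry":0,"rz":0,"claw":255},
    {"x":0.21,"y":-0.27,"z":0,"rx":0,"ry":0,"rz":0,"claw":255},
    {"x":0.225,"y":-0.3,"z":0,"rx":0,"ry":0,"rz":0,"claw":255},
    {"x":0.225,"y":-0.303,"z":0,"rx":0,"ry":0,"rz":0,"claw":255},
    {"x":0.225,"y":-0.303,"z":0,"rx":0,"ry":0,"rz":0,"claw":255},
    {"x":0.225,"y":-0.303,"z":0,"rx":0,"ry":0,"rz":0,"claw":255},
    {"x":0.225,"y":-0.303,"z":0,"rx":0,"ry":0,"rz":0,"claw":255},
  ],
)

```text
t: 5.37
tool_pos: [0.6631, 0.005, 0.2278]
orientation: [-2.374, -2.057, -0.0]
force: [0.2, -0.1, -1.5]
opening: 0.0123
gripper_force: 20.0
```

Run:
```python
from h import *
s=robot.read_state(); tp=s['tool_pos']; print(tp,s['opening'])
out=[]
for n in('scene','top'):
    p,d=snap(n); C=cloud(n,d); hsv=cv2.cvtColor(p,cv2.COLOR_RGB2HSV); Hh,S,V=[hsv[...,i].astype(int) for i in range(3)]
    m=(Hh>104)&(Hh<125)&(S>120)&(V>60)&(d>0)&(np.linalg.norm(C-(tp-[0,0,.03]),axis=2)<.07)
    q=C[m]; print(n,len(q),np.percentile(q[:,2],[1,50,99]).round(3),cv2.minAreaRect((q[:,:2]*1000).astype(np.float32)),q.mean(0).round(4))
    v,u=np.where(m); v,u=int(np.median(v)),int(np.median(u)); v=max(v,80);u=max(u,70)
    out.append(cv2.resize(p[v-70:v+70,u-65:u+65],(400,430)))
save('held.png',np.hstack(out))
```

```text
[0.66311049 0.00495762 0.22776227] 0.012269441506002603
scene 210 [0.163 0.21  0.242] ((661.4242553710938, 6.433280944824219), (58.514461517333984, 36.041812896728516), 82.13567352294922) [0.6576 0.0161 0.2042]
top 56 [0.189 0.209 0.212] ((651.9346313476562, 5.032255172729492), (58.342044830322266, 12.090986251831055), 82.46995544433594) [0.6519 0.0133 0.208 ]
```

View pics/held.png

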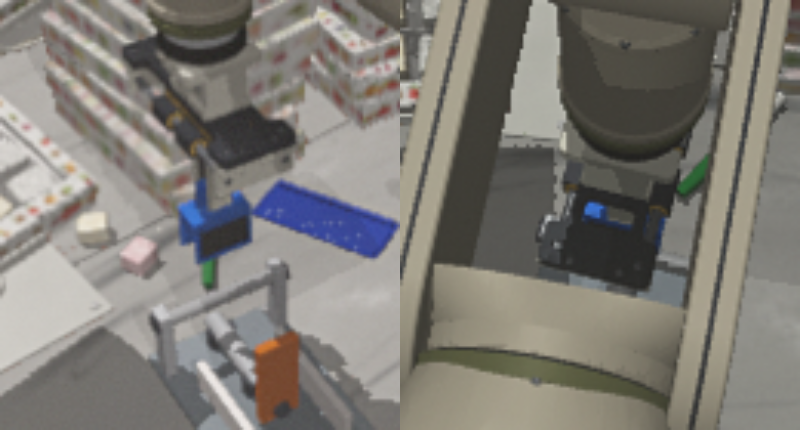

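The guard hangs straight in the gripper: at (215,225) in the left half of the picture, angle 82°, in line with the bar below it. Now I'll lower it.

arm_command(
  targets=[
    {"x":0.003,"y":-0.003,"z":-0.03,"rx":0,"ry":0,"rz":0,"claw":255},
    {"x":0.003,"y":-0.003,"z":-0.07,"rx":0,"ry":0,"rz":0,"claw":255},
    {"x":0.003,"y":-0.003,"z":-0.1,"rx":0,"ry":0,"rz":0,"claw":255},
    {"x":0.003,"y":-0.003,"z":-0.12,"rx":0,"ry":0,"rz":0,"claw":255},
    {"x":0.003,"y":-0.003,"z":-0.14,"rx":0,"ry":0,"rz":0,"claw":255},
    {"x":0.003,"y":-0.003,"z":-0.14,"rx":0,"ry":0,"rz":0,"claw":255},
    {"x":0.003,"y":-0.003,"z":-0.14,"rx":0,"ry":0,"rz":0,"claw":255},
  ],
)

```text
t: 6.05
tool_pos: [0.665, 0.0023, 0.1575]
orientation: [-2.375, -2.056, 0.001]
force: [-0.0, -0.7, -0.8]
opening: 0.012
gripper_force: 20.0
```

arm_command(
  targets=[
    {"x":0,"y":0,"z":-0.02,"rx":0,"ry":0,"rz":0,"claw":255},
    {"x":0,"y":0,"z":-0.04,"rx":0,"ry":0,"rz":0,"claw":255},
    {"x":0,"y":0,"z":-0.06,"rx":0,"ry":0,"rz":0,"claw":255},
    {"x":0,"y":0,"z":-0.074,"rx":0,"ry":0,"rz":0,"claw":255},
    {"x":0,"y":0,"z":-0.074,"rx":0,"ry":0,"rz":0,"claw":255},
    {"x":0,"y":0,"z":-0.074,"rx":0,"ry":0,"rz":0,"claw":255},
  ],
)

```text
t: 6.55
tool_pos: [0.6645, 0.0019, 0.1195]
orientation: [-2.375, -2.055, 0.002]
force: [-0.6, -0.2, 0.1]
opening: 0.0115
gripper_force: 20.0
```

arm_command(
  targets=[
    {"x":0,"y":0,"z":-0.003,"rx":0,"ry":0,"rz":0,"claw":255},
    {"x":0,"y":0,"z":-0.006,"rx":0,"ry":0,"rz":0,"claw":255},
    {"x":0,"y":0,"z":-0.006,"rx":0,"ry":0,"rz":0,"claw":255},
  ],
)

```text
t: 6.8
tool_pos: [0.6654, 0.0019, 0.1179]
orientation: [2.375, 2.056, 0.001]
force: [0.6, 0.3, -1.3]
opening: 0.0121
gripper_force: 20.0
```

arm_command(
  targets=[
    {"x":0,"y":0,"z":0,"rx":0,"ry":0,"rz":0,"claw":140},
    {"x":0,"y":0,"z":0,"rx":0,"ry":0,"rz":0,"claw":140},
    {"x":0,"y":0,"z":0,"rx":0,"ry":0,"rz":0,"claw":140},
    {"x":0,"y":0,"z":0,"rx":0,"ry":0,"rz":0,"claw":140},
    {"x":0,"y":0,"z":0.05,"rx":0,"ry":0,"rz":0,"claw":140},
    {"x":0,"y":0,"z":0.1,"rx":0,"ry":0,"rz":0,"claw":140},
    {"x":0,"y":0,"z":0.15,"rx":0,"ry":0,"rz":0,"claw":140},
    {"x":0,"y":0,"z":0.15,"rx":0,"ry":0,"rz":0,"claw":140},
    {"x":0,"y":0,"z":0.15,"rx":0,"ry":0,"rz":0,"claw":140},
  ],
)

```text
t: 7.55
tool_pos: [0.6667, 0.0018, 0.1955]
orientation: [2.373, 2.054, 0.005]
force: [-0.4, -0.6, -0.7]
opening: 0.0421
gripper_force: 0.0
```

```bash
cat > chk.py <<'E'
from h import *
s=robot.read_state(); print(s['tool_pos'],s['force'],s['opening'])
b=np.array([.664,.0035,.085]); a=np.radians(82); y=np.array([np.cos(a),np.sin(a)]); x=np.array([y[1],-y[0]])
for n in('scene','top'):
    p,d=snap(n); C=cloud(n,d); hsv=cv2.cvtColor(p,cv2.COLOR_RGB2HSV); Hh,S,V=[hsv[...,i].astype(int) for i in range(3)]
    m=(Hh>104)&(Hh<125)&(S>120)&(V>60)&(d>0)&(np.linalg.norm(C[...,:2]-b[:2],axis=2)<.06)&(C[...,2]<.15)
    q=C[m]
    if len(q)>5: print(n,len(q),np.percentile(q[:,2],[1,50,99]).round(3),cv2.minAreaRect((q[:,:2]*1000).astype(np.float32)))
    t=q[q[:,2]>.106]
    if len(t)>5: print(' tab',len(t),cv2.minAreaRect((t[:,:2]*1000).astype(np.float32)))
    o=(Hh>5)&(Hh<16)&(S>190)&(V>100)&(d>0)&(C[...,2]>.118)&(C[...,2]<.14)&(np.linalg.norm(C[...,:2]-[.554,.019],axis=2)<.12)
    q=C[o]
    if len(q)>5: r=cv2.minAreaRect((q[:,:2]*1000).astype(np.float32)); print(' jaw',len(q),r,'from bar',((np.array(r[0])/1000-b[:2])@x).round(4))
    globals()[n]=p
E
python3 - <<'E'
from chk import *
save('seat.png',cv2.resize(scene[150:250,255:365],(660,600)))
E
```

```text
[0.66674375 0.00183843 0.19546213] [-0.41838617 -0.61004889 -0.72871617] 0.04207367771802333
scene 245 [0.053 0.1   0.131] ((663.1829223632812, 4.185901641845703), (57.31062316894531, 39.471927642822266), 83.57292938232422)
 tab 79 ((666.7964477539062, 2.1070022583007812), (35.31688690185547, 14.718148231506348), 83.22100830078125)
 jaw 6 ((555.18212890625, 30.97338104248047), (4.842185974121094, 15.889117240905762), 14.826153755187988) from bar -0.1116
top 7 [0.095 0.098 0.1  ] ((666.618408203125, 0.15571022033691406), (57.54824447631836, 5.650079250335693), 77.66041564941406)
```

View pics/seat.png

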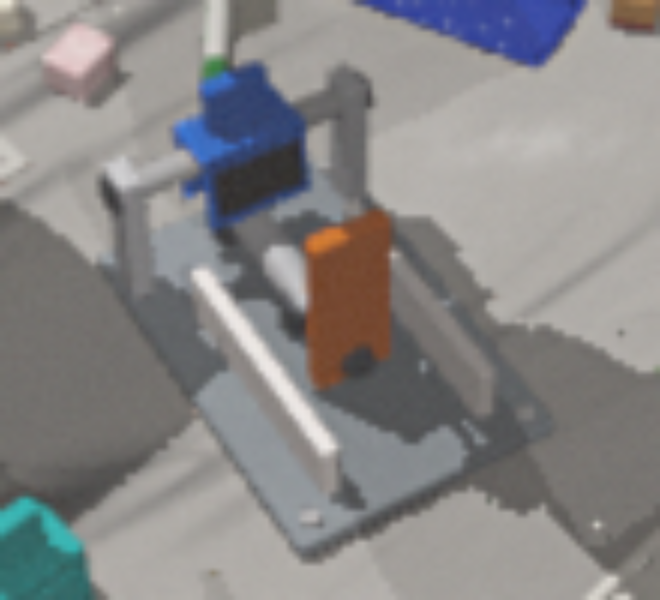

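The guard at (250,140) sits level on the bar between the posts, and the jaw at (350,300) is at rest. Next is the jaw.

arm_command(
  targets=[
    {"x":-0.05,"y":0.008,"z":0,"rx":0,"ry":0,"rz":0,"claw":130},
    {"x":-0.11,"y":0.016,"z":0,"rx":0,"ry":0,"rz":0,"claw":130},
    {"x":-0.17,"y":0.026,"z":0,"rx":0,"ry":0,"rz":0,"claw":130},
    {"x":-0.21,"y":0.032,"z":0,"rx":0,"ry":0,"rz":0,"claw":130},
    {"x":-0.225,"y":0.034,"z":0,"rx":0,"ry":0,"rz":0,"claw":130},
    {"x":-0.225,"y":0.034,"z":0,"rx":0,"ry":0,"rz":0,"claw":130},
    {"x":-0.225,"y":0.034,"z":0,"rx":0,"ry":0,"rz":0,"claw":130},
  ],
)

```text
t: 8.23
tool_pos: [0.5529, 0.0189, 0.1921]
orientation: [-2.375, -2.056, 0.0]
force: [0.5, -0.9, 0.4]
opening: 0.0459
gripper_force: 0.0
```

```bash
python3 chk.py
```

```text
[0.55286838 0.0188609  0.19214869] [ 0.46715148 -0.94348219  0.44722784] 0.04588948694138909
scene 261 [0.052 0.1   0.131] ((662.7379760742188, 3.4481735229492188), (58.21347427368164, 38.000518798828125), 80.50493621826172)
 tab 88 ((664.1815795898438, 2.6373367309570312), (34.60552978515625, 13.422013282775879), 76.22743225097656)
 jaw 12 ((556.0311889648438, 29.678083419799805), (18.916719436645508, 5.561177730560303), 84.52020263671875) from bar -0.1106
```

arm_command(
  targets=[
    {"x":0.002,"y":0,"z":-0.05,"rx":0,"ry":0,"rz":0,"claw":130},
    {"x":0.002,"y":0,"z":-0.09,"rx":0,"ry":0,"rz":0,"claw":130},
    {"x":0.002,"y":0,"z":-0.13,"rx":0,"ry":0,"rz":0,"claw":130},
    {"x":0.002,"y":0,"z":-0.16,"rx":0,"ry":0,"rz":0,"claw":130},
    {"x":0.002,"y":0,"z":-0.182,"rx":0,"ry":0,"rz":0,"claw":130},
    {"x":0.002,"y":0,"z":-0.182,"rx":0,"ry":0,"rz":0,"claw":130},
    {"x":0.002,"y":0,"z":-0.182,"rx":0,"ry":0,"rz":0,"claw":130},
  ],
)

```text
t: 8.92
tool_pos: [0.5538, 0.0188, 0.1012]
orientation: [-2.375, -2.055, 0.001]
force: [0.3, 0.1, -0.0]
opening: 0.0455
gripper_force: 0.0
```

arm_command(
  targets=[
    {"x":0,"y":0,"z":0,"rx":0,"ry":0,"rz":0,"claw":255},
    {"x":0,"y":0,"z":0,"rx":0,"ry":0,"rz":0,"claw":255},
    {"x":0,"y":0,"z":0,"rx":0,"ry":0,"rz":0,"claw":255},
    {"x":0,"y":0,"z":0,"rx":0,"ry":0,"rz":0,"claw":255},
    {"x":0,"y":0,"z":0,"rx":0,"ry":0,"rz":0,"claw":255},
    {"x":0,"y":0,"z":0,"rx":0,"ry":0,"rz":0,"claw":255},
    {"x":0,"y":0,"z":0,"rx":0,"ry":0,"rz":0,"claw":255},
  ],
  squeeze=40,
)

```text
t: 9.5
tool_pos: [0.5545, 0.0188, 0.1021]
orientation: [2.375, 2.055, 0.002]
force: [5.1, -0.3, -1.0]
opening: 0.0114
gripper_force: 40.0
```

arm_command(
  targets=[
    {"x":-0.01,"y":0.0014,"z":0,"rx":0,"ry":0,"rz":0,"claw":255},
    {"x":-0.022,"y":0.003,"z":0,"rx":0,"ry":0,"rz":0,"claw":255},
    {"x":-0.034,"y":0.0048,"z":0,"rx":0,"ry":0,"rz":0,"claw":255},
    {"x":-0.046,"y":0.0065,"z":0,"rx":0,"ry":0,"rz":0,"claw":255},
    {"x":-0.058,"y":0.008,"z":0,"rx":0,"ry":0,"rz":0,"claw":255},
    {"x":-0.07,"y":0.01,"z":0,"rx":0,"ry":0,"rz":0,"claw":255},
    {"x":-0.082,"y":0.0115,"z":0,"rx":0,"ry":0,"rz":0,"claw":255},
    {"x":-0.094,"y":0.013,"z":0,"rx":0,"ry":0,"rz":0,"claw":255},
    {"x":-0.102,"y":0.0144,"z":0,"rx":0,"ry":0,"rz":0,"claw":255},
    {"x":-0.102,"y":0.0144,"z":0,"rx":0,"ry":0,"rz":0,"claw":255},
  ],
)

```text
t: 10.33
tool_pos: [0.5042, 0.0262, 0.1022]
orientation: [2.373, 2.054, 0.005]
force: [12.5, -0.4, -8.6]
opening: 0.0117
gripper_force: 40.0
```

arm_command(
  targets=[
    {"x":0,"y":0,"z":0,"rx":0,"ry":0,"rz":0,"claw":255},
    {"x":0,"y":0,"z":0,"rx":0,"ry":0,"rz":0,"claw":255},
    {"x":0,"y":0,"z":0,"rx":0,"ry":0,"rz":0,"claw":255},
  ],
)

```text
t: 10.58
tool_pos: [0.5047, 0.0261, 0.1022]
orientation: [2.373, 2.054, 0.006]
force: [12.9, 0.2, -6.6]
opening: 0.0117
gripper_force: 40.0
```

Run:
```python
from chk import *
save('pull.png',np.hstack([cv2.resize(scene[160:250,265:355],(400,400),interpolation=2),cv2.resize(top[140:250,270:380],(400,400),interpolation=2)]))
```

```text
[0.50469237 0.02612919 0.1021657 ] [12.89610219  0.1633102  -6.61897747] 0.011718484354740133
scene 146 [0.051 0.099 0.131] ((662.416259765625, 3.344820022583008), (58.00135040283203, 38.95501708984375), 80.24887084960938)
 tab 37 ((666.2896118164062, 11.143999099731445), (18.40454864501953, 14.413358688354492), 76.00312042236328)
top 132 [0.092 0.113 0.13 ] ((672.1385498046875, -1.058990478515625), (59.739524841308594, 25.142181396484375), 76.37153625488281)
 tab 67 ((668.5422973632812, -0.25154685974121094), (35.26880645751953, 11.539645195007324), 84.6811752319336)
```

View pics/pull.png

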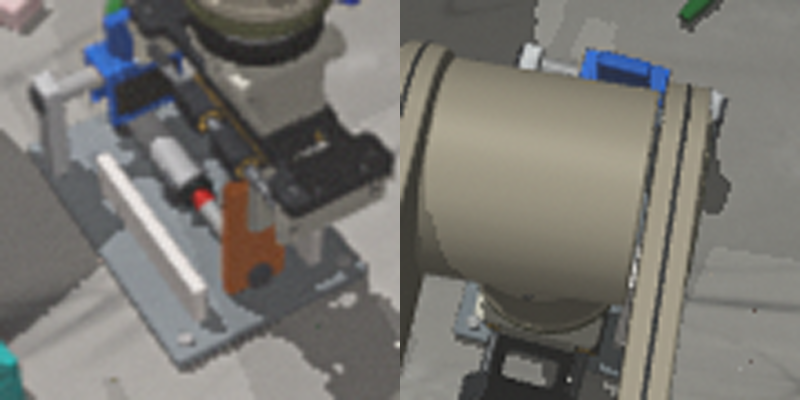

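The red band shows just outside the collar, at (203,198) in the left half. The guard is still seated, and the pull force of 12.9 N matches the mark. I'll add 2 mm for margin and check the band's length.

arm_command(
  targets=[
    {"x":-0.002,"y":0.0003,"z":0,"rx":0,"ry":0,"rz":0,"claw":255},
    {"x":-0.004,"y":0.0006,"z":0,"rx":0,"ry":0,"rz":0,"claw":255},
    {"x":-0.004,"y":0.0006,"z":0,"rx":0,"ry":0,"rz":0,"claw":255},
    {"x":-0.004,"y":0.0006,"z":0,"rx":0,"ry":0,"rz":0,"claw":255},
    {"x":-0.004,"y":0.0006,"z":0,"rx":0,"ry":0,"rz":0,"claw":255},
    {"x":-0.004,"y":0.0006,"z":0,"rx":0,"ry":0,"rz":0,"claw":255},
  ],
)

```text
t: 11.18
tool_pos: [0.5028, 0.0264, 0.1022]
orientation: [2.373, 2.054, 0.006]
force: [12.6, -0.1, -7.3]
opening: 0.0117
gripper_force: 40.0
```

Run:
```python
from chk import *
hsv=cv2.cvtColor(scene,cv2.COLOR_RGB2HSV); H,S,V=[hsv[...,i].astype(int) for i in range(3)]
def lx(uv,z): return (onz('scene',uv,z)[:,:2]-b[:2])@np.stack([x,y],1)
m=((H<4)|(H>174))&(S>130)&(V>80); m[:190]=0;m[220:]=0;m[:,:295]=0;m[:,325:]=0
v,u=np.where(m); L=lx(np.c_[u,v],.036); print('red n',len(u),'x range',L[:,0].min().round(4),L[:,0].max().round(4),'y',L[:,1].mean().round(4))
o=(H>5)&(H<16)&(S>170)&(V>70); o[:190]=0;o[235:]=0;o[:,:300]=0;o[:,340:]=0
q=cloud('scene',np.load('scene.npz')['d'])[o]; l=(q[:,:2]-b[:2])@x; print('jaw outer face x',np.median(l[(q[:,2]<.09)]).round(4),'rest -0.117')
save('band.png',cv2.resize(scene[185:225,290:340],(750,600),interpolation=2))
```

```text
[0.50277984 0.02640935 0.10217248] [12.60387637 -0.14072421 -7.32007391] 0.011746815803928836
scene 150 [0.051 0.099 0.131] ((662.133544921875, 3.454479217529297), (59.168766021728516, 39.13062286376953), 80.7624282836914)
 tab 40 ((665.4898681640625, 12.168641090393066), (16.699567794799805, 12.844247817993164), 69.6557388305664)
top 148 [0.093 0.099 0.13 ] ((669.9254150390625, -0.9251289367675781), (60.33135223388672, 28.538644790649414), 77.69142150878906)
 tab 66 ((668.652587890625, -0.06604766845703125), (35.574798583984375, 11.921911239624023), 85.78717803955078)
red n 14 x range -0.1018 -0.0901 y 0.0011
jaw outer face x -0.167 rest -0.117
```

View pics/band.png

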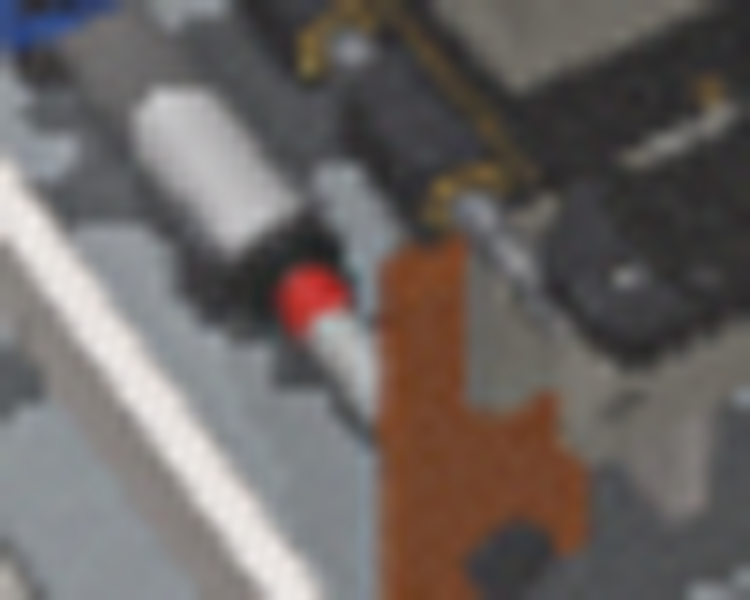

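The red band at (312,300) is fully out, about 12 mm long, and the jaw face is 50 mm out. The guard is still seated, so I'll hand the job in.

```bash
python3 -c "
from h import *
print(robot.close_job())"
```

```text
the job is handed in; nothing more can be done
None
```

I draped the blue guard over the bar and let go of it, then pulled the jaw out about 50–52 mm so the red band is just fully out of the tube, and handed the job in with the gripper still holding it at 40 N; no verdict came back.

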